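Hang the reading lens at the mark and hold the sample tube slanted behind it

TASK

Take the flat reading lens out of its stand, hook it over the rail near the rail's right-hand end (as the robot sees it), slide it along, without lifting it off the rail, until it is centred on the pointed index post, and let it hang freely. Then draw the tall capped tube out of the metal block and hold it up on the robot's side of the lens, about 8 cm from the glass, cap end up and leaning about 45 degrees in any direction, with its white scale behind the middle of the lens for a colleague on the far side to read. Finish still holding the tube there, touching neither lens nor rail, with the rest of the bench left as it was.

Things in the scene. Friction and masses are not known exactly. Their poses are not given: they have to be found in the camera images.
- lens: Flat magnifier in an aluminium frame with a hook on top, 130 g. Origin inside the hook, where the rail's axis lies when it hangs. z up, x across its thickness, y along its width. Frame 8 mm thick (x), 70 mm wide (y), from 40 to 115 mm below the origin. Starts upright in the stand, origin 125 mm above the bench, +x (the hook's open side) within 0.35 rad of straight away from the robot.
- lens_hook (a point): The hook, 50 mm wide (y); same point and axes as lens. Bridge underside 6 mm above it. Stem on the -x side, down to a crank (top 34 mm below) that carries the frame; short leg on the +x side ending 9 mm below; 20 mm between stem and leg. The rail enters from +x through the 25 mm gap under the leg (rail axis 21 mm below this point); then lower the lens 21 mm.
- lens_tab (a point): Grip tab on top of the bridge, this point 38 mm above lens's origin: 10 mm thick (x), 30 mm wide (y), from 12 to 52 mm above the origin. Axes as lens.
- lens_center (a point): Middle of the lens's glass, 77.5 mm below lens's origin; 132 mm above the bench when the lens hangs. Axes as lens.
- dock: Grey plastic stand, fixed: foot 80 x 100 mm, with an upright pocket 12 mm (x) by 74 mm (y) inside, floor 10 mm and rim 34 mm above the bench: the lens frame stands 24 mm deep in it. Origin at the middle of the underside; axes as the lens's at the start.
- rail: Fixed steel rail: a horizontal round bar 12 mm thick, 320 mm long, axis 210 mm above the bench, on two posts (16 mm thick, round feet 70 mm wide) at its ends. Origin on the bench under its middle; y along the bar (left as the robot sees it), x across it, away from the robot.
- rail_mid (a point): Middle of the rail's axis, 210 mm above the bench; axes as rail. The right-hand end region for hooking is y < -50 mm in this frame: aim at y = -90 mm.
- mark: Fixed index post: a 6 mm steel rod on a 30 mm square foot with a pointed brass tip 204 mm above the bench, standing 50 mm beyond the rail (+x), 20 to 95 mm left of the rail's middle. Origin at the middle of the foot's underside; axes as rail. The lens belongs where its origin has the post's y (along the rail).
- tall_tube: The longest of the three capped glass tubes in the block, 150 mm long, about 70 g: glass 22 mm thick and 125 mm long, white cap 25 mm thick and 25 mm high on top. Origin at the middle of the bottom, z along the tube to the cap. Starts upright in the block with 100 mm standing out; its bottom is 10 mm above the bench.
- scale (a point): Middle of the white ring scale on the tall tube, on its axis, 50 mm above its bottom (rings from 30 to 70 mm). Axes as the tube's.
- block: Fixed aluminium block 200 x 55 x 60 mm with three holes 25 mm wide and 50 mm deep in a row along its x, 65 mm apart; the tall tube stands in any of them, two short tubes (105 mm, same width) in the others. Origin at the middle of the underside.
- short_tube_a: Short capped tube in the block, 105 mm, a bystander. Origin at its bottom.
- short_tube_b: Second short capped tube, likewise.
- crucible: Small porcelain crucible on the bench, 40 mm wide, 36 mm high, a bystander. Origin at its bottom.
- crucible_lid_0: Loose porcelain crucible lid on the bench, 48 mm wide, 18 mm high with its knob, a bystander. Origin at its bottom.
- crucible_lid_1: Second lid on the bench, likewise.
- reagent_bottle: Amber bottle on the right, 70 mm wide, 150 mm high, a bystander.
Mind the look-alikes: they are no part of the job. Leave any purple look-alike of the lens alone.

How it is judged:
By the outcome, as a careful person would: the job done as asked, in the order asked, and still so for the second after the job is handed in, while the arm keeps its last pose, push and grip.
It also fails if it takes over 56 s, if anything falls off the work surface, if the arm or the gripper's body presses on something with over 40 N, if the wrist force passes 120 N, or if a joint passes its speed limit or range.

ROBOT

A 6-joint arm with a two-finger parallel gripper is mounted at the origin on the work surface. World frame = base frame: x ahead of the robot, y to its left, z up, the work surface at z = 0. Lengths are in m, angles in rad, forces in N, time in s.
With the tool pointing down it reaches from about 0.35 to 0.725 m from the base axis. Payload 4.3 kg.
Tool frame: the origin (TCP) lies midway between the tips of the shut fingers; the grasp point (between the pads) lies 19 mm behind it (arm.tcp_to_grasp is the z of the grasp point in the tool frame, in m); z points along the fingers, y is the line along which they close (so a half turn about z gives the same grasp; the last joint's range is limited). The gripper opens to 85 mm and grips with 20 to 120 N. Pads are 22 mm wide; open, the fingers measure 114 mm over their backs; the gripper's body (76 mm by 85 mm) begins 54 mm behind the grasp point. The pads swing forward as they close: fully open they stand 13 mm farther back than shut.
Start: joints at [-1.213, 0.377, 0.081, 1.274, 0, 1.46], TCP at [0.259, -0.513, 0.231] pointing down, gripper open.
Joint ranges: [-2.72, 2.72], [-0.84, 1.66], [-1.02, 1.22], [-1.77, 2.12], [-1.37, 1.28], [-3.14, 3.14]. Speed limits (rad/s): [2.57, 2.57, 3.14, 3.14, 3.14, 3.14].

INTERFACE

Orientations are given as a unit quaternion [x, y, z, w].
In Python, from plant import arm, camera, camera_model, cut_out, pinpoint gives the robot as it stands. The module is installed in compiled form; this text tells all that it offers.
- The arm moves only by the tool apply_moves, never from a script. Its argument "deltas" is a list of rows, each a list of 3 entries, a list of its own where there are three numbers: the shift along the tool's x, y, z scaled (see below), then the turn, a rotation vector about the tool's x, y, z scaled (see below), then the closure, from 0 (fully open) to 1 (shut). In form: [[[tx, ty, tz], [ax, ay, az], jaw], ...]. A call has 1 to 20 rows; each row shifts and turns the commanded pose from where the row before left it, along the tool's axes as they then stand; what a row does not reach is not made up. The controller multiplies each number of a shift by 3 cm and each number of a turn by 0.1 rad. A row lasts 1/12 s, in which the tool goes at most 41.7 mm and 7.16 degrees, less where a joint would pass 70% of its speed; a pose out of reach is approached as far as the arm can. A call with a number of a shift or a turn outside -1 to 1 is refused whole. A call with a gripper value outside its range is refused whole. The fingers move at their own pace and stop on an object; "squeeze" is the grip in N (left out, the last holds). Time passes only in rows, so rows that do not move let the fingers close. It gives the time, the measured TCP pose, the force, the opening and the grip force at its end, in the units of the state.
- arm.sense(): the state, without advancing time (a new reading comes with each control period).
- camera(name): name is "scene" or "top" or "wrist"; returns (picture, depth): 400x640x3 uint8, red, green, blue; 400x640 float32, m along the optical axis (not along the pixel's ray), 0 where there is no reading.
- camera_model(name): a dict with "mtx" (3x3 intrinsics, pixels), "view" (4x4, takes a point from world to camera coordinates). Camera axes: x right, y up, looking along -z (the intrinsics and any distortion apply to the point x, -y, -z); pixel columns grow to the right and rows downward; lengths in m; the calibration is good to about 2 mm. A picture is of the moment at which its call begins: read the wrist's pose just before it. camera_model takes no time and is no camera call; for the wrist camera it gives the pose at the moment of the call.
- arm.hand_in(): hands the job in; it is judged then, once.
Trained networks look in the newest picture that a camera, given by its name, has taken for a name from the list of things; names that differ only in an ending like _2 or _b are one class to them, and where a whole thing is asked for, a point or a joint stands for the part that bears it (a point fixed in the world has none). Each returns a list of dicts, best first, with "score" (0 to 1); they miss things now and then, are a little off and sometimes report something else, mostly with a low value. They report only what shows in the picture. A call takes as long as a camera call. They do not tell look-alikes from the thing itself.
- cut_out(camera, target): "mask" (400x640 bool, what is visible of it).
- pinpoint(camera, target): "location" ([x, y, z] in m, in world coordinates, good to about 4 mm: a listed point, or the origin of a listed thing).
The state is a dict: "clock": time; "joints": joint angles; "joint_vel": joint speeds; "effort": joint torques, N m; "ee_pos": TCP position; "tcp_rot": TCP orientation; "contact_force": force on the tool from outside, world axes, zero at the start; "moment": the same for the moment, N m; "width": opening from 0.0 (shut) to 1.0 (fully open); "grip_force": force on a finger pad.
Only numpy, scipy, OpenCV 4.12 (cv2) and the standard library are available. Lean on these libraries where they do the work, as an engineer would, in place of code of your own. Each camera call takes 0.05 s, during which the arm holds its last target. There are 200 camera calls.

## Working session

There is one attempt and no reset: what is moved stays moved. The work goes in short steps, Python scripts to look and compute and a tool call to move; the robot and the scene stay as the last step left them, time stands still between calls to the robot, and variables do not carry over. Pictures are saved under pics/ and viewed, at most 10 in all, crops included, and the job is handed in when it is done.

Besides the shell and the picture viewer there is one more tool, called after ">>>" as name([rows], argument=value, ...), one row to a line, values as JSON. apply_moves: Moves the arm, as the interface text tells. Its arguments: {"type":"object","properties":{"deltas":{"type":"array"},"squeeze":{"type":"number"}},"required":["deltas"]}

```bash
mkdir -p pics; ls
cat > look.py <<'E'
import numpy as np, cv2
from plant import arm, camera, camera_model, cut_out, pinpoint
def save(n,im): cv2.imwrite(f'pics/{n}.png',cv2.cvtColor(im,cv2.COLOR_RGB2BGR))
def world(name,depth,mask=None):
    m=camera_model(name);K=m['mtx'];V=np.array(m['view'])
    h,w=depth.shape;u,v=np.meshgrid(np.arange(w),np.arange(h))
    X=(u-K[0][2])/K[0][0]*depth;Y=(v-K[1][2])/K[1][1]*depth
    P=np.stack([X,-Y,-depth,np.ones_like(depth)],-1)@np.linalg.inv(V).T
    return P[...,:3]
def pix(name,p):
    m=camera_model(name);c=np.array(m['view'])@np.r_[p,1];K=m['mtx']
    return np.array([K[0][0]*c[0]/-c[2]+K[0][2],K[1][1]*-c[1]/-c[2]+K[1][2]])
E
python3 - <<'E'
from look import *
s=arm.sense();print({k:np.round(v,3) for k,v in s.items()},arm.tcp_to_grasp)
ims=[]
for n in ['scene','top']:
    im,d=camera(n);save(n+'0',im);m=camera_model(n);print(n,np.round(m['mtx'],1).tolist(),np.round(m['view'],3).tolist(),m.keys())
    for t in ['lens','lens_tab','lens_center','dock','rail','rail_mid','mark','tall_tube','scale','block','reagent_bottle','crucible']:
        print(t,[(round(r['score'],2),np.round(r['location'],3).tolist(),pix(n,r['location']).round().tolist()) for r in pinpoint(n,t)[:4]])
print(arm.sense()['clock'])
E
```

```text
pics
{'clock': np.float64(0.0), 'joints': array([-1.213,  0.378,  0.08 ,  1.274, -0.   ,  1.46 ]), 'joint_vel': array([ 0.001,  0.001,  0.   , -0.001, -0.   , -0.   ]), 'effort': array([ 3.0000e-03, -4.6361e+01,  2.6987e+01,  2.1000e-02, -0.0000e+00,
        0.0000e+00]), 'ee_pos': array([ 0.259, -0.513,  0.23 ]), 'tcp_rot': array([ 0.973,  0.232, -0.   , -0.001]), 'contact_force': array([ 0.365,  0.308, -0.601]), 'moment': array([ 0.043, -0.04 ,  0.025]), 'grip_force': np.float64(0.0), 'width': np.float64(1.002)} -0.0187
scene [[388.2, 0.0, 320.1], [0.0, 388.2, 202.5], [0.0, 0.0, 1.0]] [[-0.445, 0.896, -0.02, 0.265], [-0.62, -0.292, 0.728, 0.174], [0.646, 0.336, 0.685, -1.351], [0.0, 0.0, 0.0, 1.0]] dict_keys(['mtx', 'view'])
lens [(0.93, [0.318, -0.256, 0.115], [284.0, 157.0]), (0.89, [0.414, -0.427, 0.115], [217.0, 160.0]), (0.75, [0.44, -0.299, 0.121], [248.0, 175.0])]
lens_tab [(0.93, [0.318, -0.254, 0.154], [283.0, 146.0]), (0.67, [0.442, -0.3, 0.162], [245.0, 163.0]), (0.56, [0.412, -0.425, 0.156], [216.0, 148.0])]
lens_center [(0.97, [0.445, -0.3, 0.046], [251.0, 196.0]), (0.
[... 1267 characters left out ...]
 [(0.82, [0.439, -0.301, 0.047], [418.0, 233.0]), (0.77, [0.318, -0.25, 0.039], [400.0, 279.0]), (0.77, [0.412, -0.425, 0.04], [465.0, 243.0])]
dock [(0.76, [0.441, -0.298, -0.003], [412.0, 233.0])]
rail [(0.45, [0.441, -0.302, 0.046], [418.0, 232.0])]
rail_mid [(0.62, [0.579, -0.03, 0.209], [311.0, 170.0])]
mark [(0.58, [0.638, 0.058, -0.004], [285.0, 166.0])]
tall_tube [(0.52, [0.474, 0.279, 0.004], [207.0, 224.0])]
scale [(0.62, [0.473, 0.283, 0.062], [198.0, 223.0])]
block [(0.7, [0.475, 0.283, -0.001], [206.0, 224.0]), (0.63, [0.5, 0.101, 0.001], [270.0, 214.0])]
reagent_bottle [(0.78, [0.627, -0.424, -0.003], [455.0, 167.0])]
crucible [(0.57, [0.43, 0.055, -0.004], [286.0, 239.0])]
1.3
```

View pics/scene0.png

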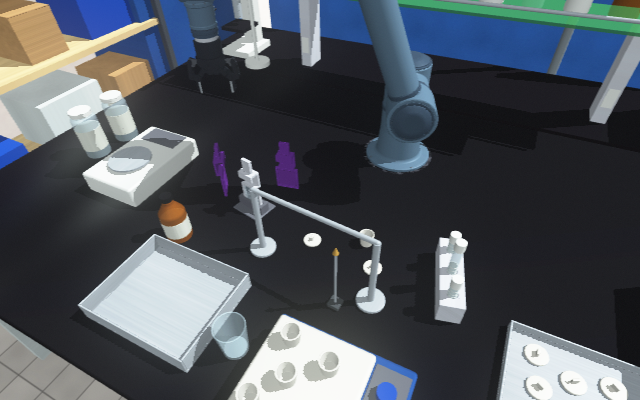

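View pics/top0.png

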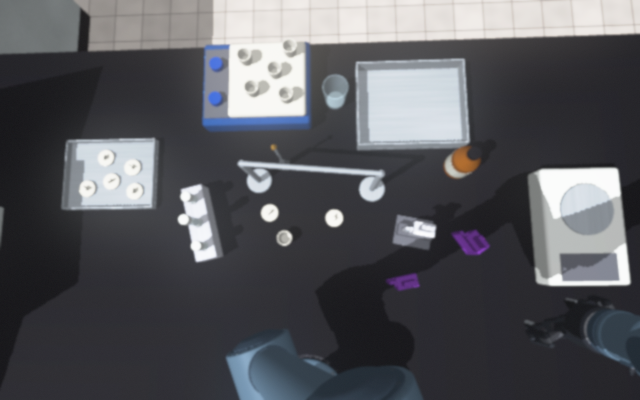

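The scene shows three lens shapes: the aluminium one in the grey stand at scene px (248,175) / top (424,230), and purple look-alikes at scene (217,165) and (287,160). I choose the aluminium one. The rail runs from scene (252,190) to (378,242), the mark tip is at (336,250), and the block with three tubes is at (452,265).

Run:
```python
from look import *
ims={};D={}
for n in ['scene','top']:
    im,d=camera(n);ims[n]=im;P=world(n,d)
    def sel(c,r,zlo,zhi):
        return P[(d>0)&(abs(P[...,0]-c[0])<r[0])&(abs(P[...,1]-c[1])<r[1])&(P[...,2]>zlo)&(P[...,2]<zhi)]
    # rail
    q=sel((0.58,-0.03),(0.06,0.2),0.195,0.225)
    q=q[abs(q[:,0]-0.58)<0.045]
    l=cv2.fitLine(q[:,:2].astype(np.float32),cv2.DIST_HUBER,0,1e-4,1e-4).ravel()
    t=(q[:,:2]-l[2:])@l[:2];print(n,'rail',len(q),l.round(4),'ends',(l[2:]+l[:2]*np.percentile(t,.5)).round(4),(l[2:]+l[:2]*np.percentile(t,99.5)).round(4),'z95',np.percentile(q[:,2],95).round(4))
    q=sel((0.637,0.06),(0.025,0.03),0.1,0.215);print('mark',len(q),np.median(q,0).round(4),q[:,2].max().round(3) if len(q) else '')
    # lens tab / frame by height bands
    for lo,hi in [(0.137,0.18),(0.01,0.085)]:
        q=sel((0.442,-0.299),(0.05,0.05),lo,hi);c=q.mean(0);u=np.linalg.svd(q[:,:2]-c[:2],full_matrices=False)[2][0]
        print('lens',lo,len(q),c.round(4),u.round(3),'ang',np.degrees(np.arctan2(u[1],u[0])).round(1),np.ptp((q[:,:2]-c[:2])@u).round(3))
    # tubes
    q=sel((0.475,0.283),(0.13,0.09),0.07,0.2)
    print('tubes z max',np.percentile(q[:,2],99).round(3))
    for t in ['tall_tube','short_tube_a','block','scale','lens_hook','crucible_lid_0']:
        print(t,[(round(r['score'],2),np.round(r['location'],4).tolist()) for r in pinpoint(n,t)[:4]])
    for lo in np.arange(0.07,0.17,0.015):
        q=sel((0.475,0.283),(0.13,0.09),lo,lo+0.015)
        k=cv2.connectedComponentsWithStats
        H,xe,ye=np.histogram2d(q[:,0],q[:,1],bins=[52,36],range=[[.345,.605],[.193,.373]])
        nn,lab,st,ce=cv2.connectedComponentsWithStats((H>0).astype(np.uint8))
        print(lo.round(3),[(int(st[i,4]),(.345+.005*(ce[i,1]+.5)).round(3),(.193+.005*(ce[i,0]+.5)).round(3)) for i in range(1,nn) if st[i,4]>3])
a=cv2.resize(ims['scene'][130:230,200:300],(400,400));b=cv2.resize(ims['scene'][225:325,400:500],(400,400))
save('crop1',np.hstack([a,b]))
```

```text
scene rail 842 [0.0987 0.9951 0.5891 0.0215] ends [ 0.5682 -0.1895] [0.6008 0.1391] z95 0.217
mark 92 [0.6413 0.0623 0.1709] 0.204
lens 0.137 175 [ 0.4458 -0.2917  0.1557] [-0.007  1.   ] ang 90.4 0.054
lens 0.01 316 [ 0.448  -0.2951  0.0385] [0.12  0.993] ang 83.1 0.095
tubes z max 0.161
tall_tube [(0.78, [0.4744, 0.2848, 0.0086]), (0.42, [0.4096, 0.2678, 0.0169])]
short_tube_a [(0.84, [0.5331, 0.2922, 0.01]), (0.45, [0.4102, 0.2657, 0.0107])]
block [(0.83, [0.4716, 0.2855, 0.0006])]
scale [(0.96, [0.4792, 0.2881, 0.0617]), (0.63, [0.5803, -0.0282, 0.2113])]
lens_hook [(0.9, [0.4431, -0.2982, 0.1277]), (0.86, [0.4136, -0.4196, 0.112]), (0.83, [0.3165, -0.2545, 0.1148])]
crucible_lid_0 [(0.66, [0.5014, 0.1026, 0.0017]), (0.49, [0.486, -0.0806, -0.0005])]
0.07 [(8, np.float64(0.419), np.float64(0.266)), (10, np.float64(0.48), np.float64(0.284)), (10, np.float64(0.543), np.float64(0.3))]
0.085 [(7, np.float64(0.42), np.float64(0.264)), (9, np.float64(0.479), np.float64(0.285)), (10, np.float64(0.544), np.float64(0.297))]
0.1 [(23, np.float64(0.411), np.float64(0.269)), (9, np.float64(0
[... 1221 characters left out ...]
008])]
0.07 [(6, np.float64(0.412), np.float64(0.261)), (5, np.float64(0.474), np.float64(0.276)), (8, np.float64(0.537), np.float64(0.294))]
0.085 [(8, np.float64(0.412), np.float64(0.26)), (8, np.float64(0.474), np.float64(0.277)), (8, np.float64(0.537), np.float64(0.291))]
0.1 [(24, np.float64(0.413), np.float64(0.267)), (6, np.float64(0.474), np.float64(0.276)), (24, np.float64(0.538), np.float64(0.298))]
0.115 [(20, np.float64(0.411), np.float64(0.269)), (7, np.float64(0.476), np.float64(0.276)), (19, np.float64(0.539), np.float64(0.301))]
0.13 [(8, np.float64(0.475), np.float64(0.275))]
0.145 [(26, np.float64(0.476), np.float64(0.283))]
0.16 [(21, np.float64(0.474), np.float64(0.285))]
```

View pics/crop1.png

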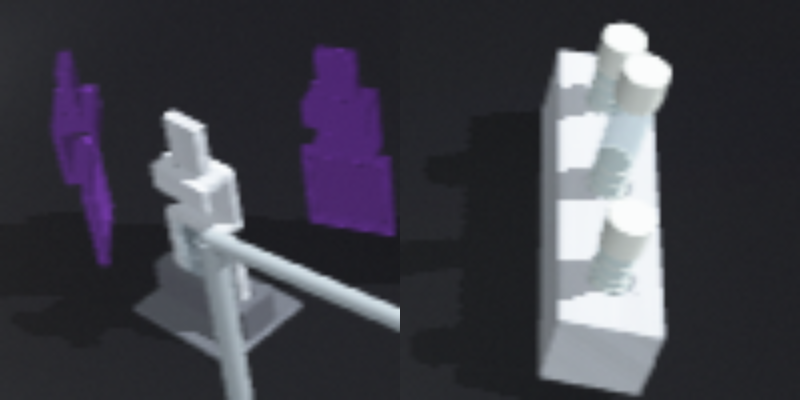

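The crop shows the aluminium lens in its stand with the tab on top, and the purple ones beside it. The tall tube is the middle one in the block (its cap is highest, at about (0.475,0.284)). I'll move to a wrist view over the lens.

```bash
cat >> look.py <<'E'
from scipy.spatial.transform import Rotation as Rn
def down(psi): # tool z down, tool y at world angle psi (rad)
    y=np.array([np.cos(psi),np.sin(psi),0]);z=np.array([0,0,-1.]);return Rn.from_matrix(np.stack([np.cross(y,z),y,z],1))
def plan(p=None,R=None,grasp=None):
    s=arm.sense();R0=Rn.from_quat(s['tcp_rot']);p0=np.array(s['ee_pos']);R=R or R0
    rv=(R0.inv()*R).as_rotvec()/0.1
    if grasp is not None: p=np.array(grasp)+R.apply([0,0,-arm.tcp_to_grasp])
    print('clock',round(float(s['clock']),2),'at',p0.round(4),'w',round(float(s['width']),3),'F',np.round(s['contact_force'],1))
    print('turn total units',rv.round(2))
    if p is not None:
        d=R0.inv().apply(np.array(p)-p0)/0.03; print('shift (before turn) units',d.round(3)); print('shift (after turn) units',R.inv().apply(np.array(p)-p0).round(4)/0.03)
E
python3 - <<'E'
from look import *
plan([0.37,-0.27,0.33],down(np.radians(-10)))
print(camera_model('wrist')['mtx'],camera_model('wrist')['view'])
s=arm.sense();R0=Rn.from_quat(s['tcp_rot']);V=np.array(camera_model('wrist')['view']);c=np.linalg.inv(V)
print('cam in tool',R0.inv().apply(c[:3,3]-s['ee_pos']),R0.inv().apply(-c[:3,2]))
E
```

```text
clock 2.0 at [ 0.2593 -0.5133  0.2313] w 1.002 F [0.6 0.9 0. ]
turn total units [ 0.    0.   -9.28]
shift (before turn) units [ 6.95  -5.574 -3.289]
shift (after turn) units [ 8.62666667  2.22666667 -3.29      ]
[[324.24984855   0.         319.16258361]
 [  0.         324.24984855 204.35221158]
 [  0.           0.           1.        ]] [[ 0.45103013 -0.892508   -0.00113798 -0.57432752]
 [ 0.84428273  0.42707219 -0.32372213  0.04277173]
 [ 0.28941059  0.14504766  0.94615151 -0.38244145]
 [ 0.          0.          0.          1.        ]]
cam in tool [ 0.08341018 -0.00029069 -0.14370228] [-0.32373826 -0.00116452  0.94614596]
```

>>> apply_moves([
  [[0,0,-0.55],[0,0,-0.93],0],
  [[0,0,-0.55],[0,0,-0.93],0],
  [[0,0,-0.55],[0,0,-0.93],0],
  [[0,0,-0.55],[0,0,-0.93],0],
  [[0,0,-0.55],[0,0,-0.93],0],
  [[0,0,-0.55],[0,0,-0.93],0],
  [[0.87,0.47,0],[0,0,-0.93],0],
  [[0.87,0.47,0],[0,0,-0.93],0],
  [[0.87,0.47,0],[0,0,-0.93],0],
  [[0.87,0.47,0],[0,0,-0.93],0],
  [[0.87,0.47,0],[0,0,0],0],
  [[0.87,0.47,0],[0,0,0],0],
  [[0.87,0.47,0],[0,0,0],0],
  [[0.87,0.47,0],[0,0,0],0],
  [[0.87,0.47,0],[0,0,0],0],
  [[0.87,0.47,0],[0,0,0],0],
  [[0,0,0],[0,0,0],0],
  [[0,0,0],[0,0,0],0],
])

```text
clock: 3.5
ee_pos: [0.4628, -0.2992, 0.3304]
tcp_rot: [0.765, 0.645, -0.0, 0.0]
contact_force: [0.5, 0.1, -0.7]
width: 0.999
grip_force: 0.0
```

```bash
cat > lens.py <<'E'
from look import *
def lensfit(c,zoff,r=0.05):
    im,d=camera('wrist');P=world('wrist',d)
    out={}
    for nm,lo,hi in [('tab',0.016,0.06),('tabtop',0.047,0.058),('hook',-0.012,0.016),('frame',-0.09,-0.042)]:
        q=P[(d>0)&(np.hypot(P[...,0]-c[0],P[...,1]-c[1])<r)&(P[...,2]>zoff+lo)&(P[...,2]<zoff+hi)].astype(np.float32)
        if len(q)<10: print(nm,len(q));continue
        (cx,cy),(w,h),a=cv2.minAreaRect(q[:,:2]);m=q.mean(0)
        u=np.linalg.svd(q[:,:2]-m[:2],full_matrices=False)[2][0]
        print(nm,len(q),'rect',round(cx,4),round(cy,4),round(w,4),round(h,4),round(a,1),'mean',m.round(4),'pca',np.degrees(np.arctan2(u[1],u[0])).round(1),'ztop',q[:,2].max().round(4))
    return im
E
python3 - <<'E'
from lens import *
plan()
im=lensfit((0.442,-0.299),0.125);save('w1',im)
for t in ['lens_tab','lens']:
  print([(round(r['score'],2),np.round(r['location'],4).tolist(),pix('wrist',r['location']).round()) for r in pinpoint('wrist',t)[:3]])
E
```

```text
clock 3.5 at [ 0.4628 -0.2992  0.3304] w 0.999 F [ 0.5  0.1 -0.7]
turn total units [0. 0. 0.]Traceback (most recent call last):
  File "<stdin>", line 3, in <module>
  File "lens.py", line 8, in lensfit
    (cx,cy),(w,h),a=cv2.minAreaRect(q[:,:2]);m=q.mean(0)
                    ~~~~~~~~~~~~~~~^^^^^^^^^
cv2.error: OpenCV(4.12.0) /io/opencv/modules/imgproc/src/convhull.cpp:143: error: (-215:Assertion failed) total >= 0 && (depth == CV_32F || depth == CV_32S) in function 'convexHull'
```

```bash
sed -i 's/minAreaRect(q\[:,:2\])/minAreaRect(np.ascontiguousarray(q[:,:2]))/' lens.py
python3 - <<'E'
from lens import *
im=lensfit((0.442,-0.299),0.125);save('w1',im)
for t in ['lens_tab','lens']:
  print([(round(r['score'],2),np.round(r['location'],4).tolist(),pix('wrist',r['location']).round()) for r in pinpoint('wrist',t)[:3]])
E
```

```text
tab 434 rect 0.4417 -0.2985 0.0306 0.0101 78.0 mean [ 0.443  -0.2955  0.1723] pca -100.5 ztop 0.1801
tabtop 317 rect 0.4418 -0.2985 0.0306 0.0097 77.1 mean [ 0.4421 -0.2976  0.1779] pca -101.3 ztop 0.1801
hook 943 rect 0.4419 -0.2984 0.0503 0.0296 78.4 mean [ 0.4431 -0.2942  0.1375] pca -99.0 ztop 0.1409
frame 275 rect 0.4426 -0.2956 0.0859 0.0296 79.3 mean [ 0.4483 -0.2686  0.0386] pca -82.8 ztop 0.0821
[(0.83, [0.4108, -0.4255, 0.1516], array([295., 290.])), (0.81, [0.3121, -0.2508, 0.1487], array([165., 157.])), (0.55, [0.4439, -0.3016, 0.1612], array([302., 186.]))]
[(0.76, [0.4145, -0.4274, 0.1188], array([300., 276.])), (0.6, [0.445, -0.2969, 0.1243], array([304., 173.])), (0.57, [0.3137, -0.2594, 0.1103], array([184., 157.]))]
```

View pics/w1.png

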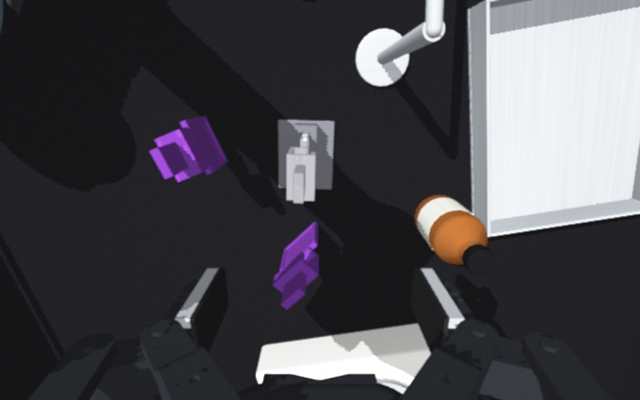

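The wrist view shows the lens in its stand at (300,170), with its tab rectangle 30x10 mm at (0.4418,-0.2985) and yaw about -12°. The purple look-alikes at (188,148) and (298,262) are clear of the fingers' path.

Run:
```python
from look import *
plan(None,down(np.radians(-12)),grasp=[0.4418,-0.2985,0.163])
```

```text
clock 3.7 at [ 0.4615 -0.3012  0.3303] w 1.003 F [-0.   0.4 -0.3]
turn total units [-0.    0.    0.35]
shift (before turn) units [-0.024 -0.661  6.2  ]
shift (after turn) units [-0.05 -0.66  6.2 ]
```

>>> apply_moves([
  [[-0.04,-0.33,0],[0,0,0.35],0],
  [[0,-0.33,0],[0,0,0],0],
  [[0,0,0.6],[0,0,0],0],
  [[0,0,0.6],[0,0,0],0],
  [[0,0,0.6],[0,0,0],0],
  [[0,0,0.6],[0,0,0],0],
  [[0,0,0],[0,0,0],0],
  [[0,0,0],[0,0,0],0],
])

```text
clock: 4.37
ee_pos: [0.4412, -0.2979, 0.2577]
tcp_rot: [0.777, 0.629, -0.0, -0.001]
contact_force: [0.3, -0.1, 0.6]
width: 1.002
grip_force: 0.0
```

Run:
```python
from lens import *
plan(None,down(np.radians(-12)),grasp=[0.4418,-0.2985,0.163])
lensfit((0.442,-0.299),0.125)
```

```text
clock 4.37 at [ 0.4412 -0.2979  0.2577] w 1.002 F [ 0.3 -0.1  0.6]
turn total units [-0.02 -0.01 -0.  ]
shift (before turn) units [-0.019  0.03   3.781]
shift (after turn) units [-0.01666667  0.02333333  3.78      ]
tab 679 rect 0.4417 -0.3011 0.0365 0.0189 82.4 mean [ 0.4436 -0.2946  0.1746] pca -101.6 ztop 0.1807
tabtop 544 rect 0.4427 -0.2983 0.0303 0.0096 78.2 mean [ 0.4431 -0.297   0.1789] pca -101.0 ztop 0.1807
hook 1490 rect 0.4429 -0.2983 0.0501 0.0299 78.6 mean [ 0.4438 -0.2941  0.1386] pca -100.1 ztop 0.141
frame 631 rect 0.4478 -0.274 0.0419 0.03 77.0 mean [ 0.4502 -0.2692  0.0383] pca -76.1 ztop 0.0818
```

>>> apply_moves([
  [[-0.02,0.04,0.54],[0,0,0],0],
  [[0,0,0.54],[0,0,0],0],
  [[0,0,0.54],[0,0,0],0],
  [[0,0,0.54],[0,0,0],0],
  [[0,0,0.54],[0,0,0],0],
  [[0,0,0.54],[0,0,0],0],
  [[0,0,0.54],[0,0,0],0],
  [[0,0,0],[0,0,0],0],
  [[0,0,0],[0,0,0],1],
  [[0,0,0],[0,0,0],1],
  [[0,0,0],[0,0,0],1],
  [[0,0,0],[0,0,0],1],
  [[0,0,0],[0,0,0],1],
  [[0,0,0],[0,0,0],1],
  [[0,0,0],[0,0,0],1],
  [[0,0,0],[0,0,0],1],
], squeeze=40)

```text
clock: 5.75
ee_pos: [0.4437, -0.2988, 0.1456]
tcp_rot: [0.777, 0.63, -0.0, 0.001]
contact_force: [-1.8, 0.0, 4.0]
width: 0.111
grip_force: 40.6
```

>>> apply_moves([
  [[0,0,-0.3],[0,0,0],1],
  [[0,0,-0.4],[0,0,0],1],
  [[0,0,-0.5],[0,0,0],1],
  [[0,0,-0.5],[0,0,0],1],
  [[0,0,-0.6],[0,0,0],1],
  [[0,0,-0.6],[0,0,0],1],
  [[0,0,-0.63],[0,0,0],1],
  [[0,0,0],[0,0,-0.57],1],
  [[0,0,0],[0,0,-0.56],1],
  [[0,0,0],[0,0,0],1],
])

```text
clock: 6.58
ee_pos: [0.4435, -0.2985, 0.2513]
tcp_rot: [0.74, 0.673, 0.0, 0.0]
contact_force: [-0.5, 0.1, -2.0]
width: 0.108
grip_force: 39.8
```

Run:
```python
from look import *
th=-0.096
ex=np.array([np.cos(th),np.sin(th),0]);ey=np.array([-np.sin(th),np.cos(th),0]);m=np.array([0.581,-0.028,0])
t=m-0.07*ex-0.09*ey;print(t)
plan([t[0],t[1],0.2516],down(th))
```

```text
[ 0.50269558 -0.11087592  0.        ]
clock 6.58 at [ 0.4435 -0.2985  0.2513] w 0.108 F [-0.5  0.1 -2. ]
turn total units [0.   0.   0.02]
shift (before turn) units [ 6.411  1.375 -0.009]
shift (after turn) units [ 6.41333333  1.36333333 -0.01      ]
```

>>> apply_moves([
  [[0.3,0.06,0],[0,0,0],1],
  [[0.6,0.13,0],[0,0,0],1],
  [[0.8,0.17,0],[0,0,0],1],
  [[0.8,0.17,0],[0,0,0],1],
  [[0.8,0.17,0],[0,0,0],1],
  [[0.8,0.17,0],[0,0,0],1],
  [[0.8,0.17,0],[0,0,0],1],
  [[0.8,0.17,0],[0,0,0],1],
  [[0.5,0.11,0],[0,0,0],1],
  [[0.2,0.05,0],[0,0,0],1],
  [[0,0,0],[0,0,0],1],
  [[0,0,0],[0,0,0],1],
])

```text
clock: 7.58
ee_pos: [0.5024, -0.1113, 0.2506]
tcp_rot: [0.74, 0.673, -0.0, -0.0]
contact_force: [-0.2, -0.1, -0.9]
width: 0.108
grip_force: 39.8
```

```bash
cat > rail.py <<'E'
from look import *
th=-0.096
ex=np.array([np.cos(th),np.sin(th),0]);ey=np.array([-np.sin(th),np.cos(th),0]);m=np.array([0.581,-0.028,0])
def check(c=None,cams=('wrist','scene','top'),pic=None):
    s=arm.sense();p0=s['ee_pos'];q=p0-m;print('clock',round(float(s['clock']),2),'tcp in rail x,y,z',(q@ex).round(4),(q@ey).round(4),p0[2].round(4),'F',np.round(s['contact_force'],1))
    for n in cams:
        im,d=camera(n);P=world(n,d);Q=P-m
        X=Q@ex;Y=Q@ey;Z=P[...,2]
        r=P[(d>0)&(abs(X)<0.02)&(abs(Y)<0.12)&(Z>0.2)&(Z<0.225)]
        lx=q@ex;ly=q@ey
        rx=(r-m)@ex;ry=(r-m)@ey
        k=(abs(ry-ly)>0.04)|(abs(lx)>.05); 
        if k.sum()>20: 
            f=np.polyfit(ry[k],rx[k],1);print(n,'rail n',k.sum(),'x',np.median(rx[k]).round(4),'range',np.percentile(rx[k],[5,95]).round(4),'slope',f[0].round(4),'at ly',np.polyval(f,ly).round(4),'ztop',np.percentile(r[k][:,2],95).round(4))
        zo=p0[2]-0.0206
        for nm,lo,hi in [('bridge',0.002,0.016),('stem/leg',-0.03,0.0),('frame',-0.118,-0.045)]:
            k=(d>0)&(abs(X-lx)<0.025)&(abs(Y-ly)<0.045)&(Z>zo+lo)&(Z<zo+hi)
            if k.sum()>5:
                print(n,nm,k.sum(),'dx from tcp',np.percentile(X[k]-lx,[1,50,99]).round(4),'y',np.percentile(Y[k]-ly,[1,50,99]).round(4),'z-zo',np.percentile(Z[k]-zo,[1,99]).round(4), 'slope',np.polyfit(Y[k],X[k],1)[0].round(3))
        if pic: save(pic+n,im)
E
python3 - <<'E'
from rail import *
check(pic='st_')
print([(r['score'],np.round(r['location'],4)) for r in pinpoint('scene','lens_hook')[:4]])
a=cv2.imread('pics/st_wrist.png');b=cv2.imread('pics/st_scene.png')[140:300,200:420]
cv2.imwrite('pics/st.png',np.vstack([cv2.resize(a,(480,300)),cv2.resize(b,(412,300))[:, :412] if 0 else cv2.copyMakeBorder(cv2.resize(b,(412,300)),0,0,0,68,cv2.BORDER_CONSTANT)]))
E
```

```text
clock 7.58 tcp in rail x,y,z -0.0703 -0.0904 0.2506 F [-0.2 -0.1 -0.9]
wrist rail n 6444 x -0.0026 range [-0.0065  0.0035] slope -0.0025 at ly -0.0021 ztop 0.2177
wrist bridge 2236 dx from tcp [-0.015  -0.0003  0.0146] y [0.0008 0.0177 0.0253] z-zo [0.0037 0.0149] slope 0.005
wrist stem/leg 224 dx from tcp [-0.0151 -0.0112  0.0146] y [0.0152 0.0248 0.0253] z-zo [-0.0297 -0.0005] slope 0.267
wrist frame 189 dx from tcp [-0.0042 -0.0005  0.0036] y [0.0339 0.0349 0.0352] z-zo [-0.1099 -0.0457] slope -0.681
scene rail n 558 x 0.0029 range [-0.0032  0.0057] slope -0.0037 at ly 0.0025 ztop 0.2171
scene bridge 183 dx from tcp [-0.014   0.0104  0.0165] y [-0.0221  0.012   0.0277] z-zo [0.0024 0.0144] slope -0.229
scene stem/leg 109 dx from tcp [-0.0131  0.0113  0.0163] y [-0.0223  0.0172  0.0278] z-zo [-0.0294 -0.0004] slope -0.529
scene frame 347 dx from tcp [-0.0024  0.0017  0.0049] y [-0.0321  0.0036  0.0376] z-zo [-0.1134 -0.0452] slope -0.009
top rail n 171 x 0.0003 range [-0.0041  0.0063] slope -0.0023 at ly 0.0011 ztop 0.2174
[(0.86, array([ 0.5027, -0.1128,  0.2327])), (0.74, array([0.411 , 0.2659, 0.0137])), (0.64, array([ 0.3206, -0.2541,  0.1164])), (0.58, array([ 0.4106, -0.4214,  0.1144]))]
```

View pics/st.png

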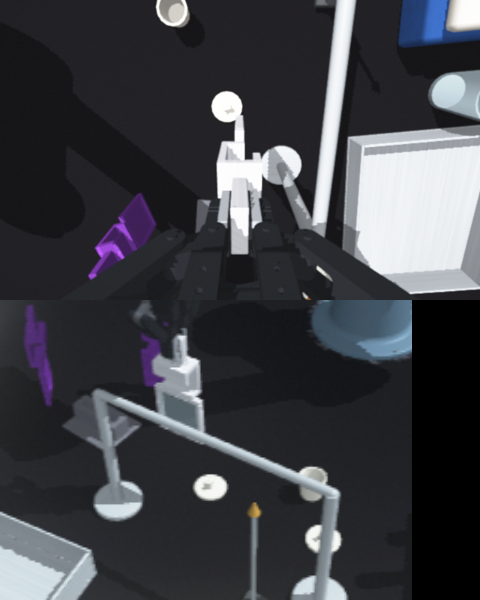

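The wrist view shows the lens held upright and square ahead of the rail, and the scene crop shows the hook's open side facing the rail. Next I advance onto the rail.

>>> apply_moves([
  [[0,0,-0.04],[0,0,0],1],
  [[0,0.13,0],[0,0,0],1],
  [[0,0.26,0],[0,0,0],1],
  [[0,0.26,0],[0,0,0],1],
  [[0,0.26,0],[0,0,0],1],
  [[0,0.26,0],[0,0,0],1],
  [[0,0.26,0],[0,0,0],1],
  [[0,0.26,0],[0,0,0],1],
  [[0,0.26,0],[0,0,0],1],
  [[0,0.26,0],[0,0,0],1],
  [[0,0.13,0],[0,0,0],1],
  [[0,0,0],[0,0,0],1],
  [[0,0,0],[0,0,0],1],
])

```text
clock: 8.87
ee_pos: [0.5726, -0.118, 0.2518]
tcp_rot: [0.74, 0.673, -0.0, -0.0]
contact_force: [-0.0, -0.6, -1.3]
width: 0.11
grip_force: 39.8
```

Run:
```python
from rail import *
check(cams=('wrist','scene'),pic='hk_')
```

```text
clock 8.87 tcp in rail x,y,z 0.0002 -0.0904 0.2518 F [-0.  -0.6 -1.3]
wrist rail n 3911 x -0.001 range [-0.0063  0.0043] slope -0.0033 at ly -0.0007 ztop 0.2179
wrist bridge 2232 dx from tcp [-0.0152 -0.0006  0.0144] y [0.0013 0.0182 0.0258] z-zo [0.0037 0.0147] slope 0.002
wrist stem/leg 1152 dx from tcp [-0.0152 -0.0018  0.0131] y [0.0174 0.0281 0.0447] z-zo [-0.0273 -0.0008] slope 0.112
scene rail n 414 x 0.0028 range [-0.0032  0.0058] slope -0.0028 at ly 0.0025 ztop 0.2171
scene bridge 201 dx from tcp [-0.0149  0.0093  0.016 ] y [-0.0216  0.0121  0.0282] z-zo [0.0021 0.0148] slope -0.245
scene stem/leg 195 dx from tcp [-0.0146  0.004   0.0156] y [-0.0438  0.02    0.0443] z-zo [-0.0245 -0.0004] slope -0.12
scene frame 499 dx from tcp [-0.0038  0.0015  0.0045] y [-0.0311  0.0051  0.038 ] z-zo [-0.114 -0.046] slope -0.018
```

>>> apply_moves([
  [[0,-0.02,0.2],[0,0,0],1],
  [[0,0,0.25],[0,0,0],1],
  [[0,0,0.17],[0,0,0],1],
  [[0,0,0],[0,0,0],1],
  [[0,0,0],[0,0,0],1],
])

```text
clock: 9.38
ee_pos: [0.5712, -0.1177, 0.2326]
tcp_rot: [0.74, 0.673, -0.0, -0.001]
contact_force: [0.1, -0.9, -1.1]
width: 0.108
grip_force: 39.7
```

>>> apply_moves([
  [[0,0,0.03],[0,0,0],1],
  [[0,0,0],[0,0,0],1],
])

```text
clock: 9.55
ee_pos: [0.572, -0.1179, 0.2326]
tcp_rot: [0.74, 0.673, 0.0, 0.0]
contact_force: [0.2, 0.1, -1.6]
width: 0.111
grip_force: 39.7
```

>>> apply_moves([
  [[0,0,0.02],[0,0,0],1],
  [[0,0,0],[0,0,0],1],
])

```text
clock: 9.72
ee_pos: [0.5721, -0.1179, 0.232]
tcp_rot: [0.74, 0.673, 0.0, 0.0]
contact_force: [-0.9, -0.4, -1.9]
width: 0.11
grip_force: 39.7
```

>>> apply_moves([
  [[0,0,0.02],[0,0,0],1],
  [[0,0,0],[0,0,0],1],
])

```text
clock: 9.88
ee_pos: [0.572, -0.1179, 0.2313]
tcp_rot: [0.74, 0.673, 0.0, 0.0]
contact_force: [-0.3, 0.0, -1.1]
width: 0.108
grip_force: 39.7
```

>>> apply_moves([
  [[0,0,0.02],[0,0,0],1],
  [[0,0,0],[0,0,0],1],
])

```text
clock: 10.05
ee_pos: [0.5719, -0.1179, 0.2306]
tcp_rot: [0.74, 0.673, -0.0, -0.0]
contact_force: [0.2, 0.0, -1.0]
width: 0.114
grip_force: 39.7
```

>>> apply_moves([
  [[0,0,0.02],[0,0,0],1],
  [[0,0,0],[0,0,0],1],
])

```text
clock: 10.22
ee_pos: [0.5719, -0.1179, 0.2305]
tcp_rot: [0.74, 0.673, 0.0, 0.0]
contact_force: [-1.6, 0.6, 2.2]
width: 0.111
grip_force: 40.3
```

Light contact with the rail (Fz about +2 N). Now the slide.

>>> apply_moves([
  [[0.15,0,0],[0,0,0],1],
  [[0.3,0,0],[0,0,0],1],
  [[0.4,0,0],[0,0,0],1],
  [[0.4,0,0],[0,0,0],1],
  [[0.4,0,0],[0,0,0],1],
  [[0.4,0,0],[0,0,0],1],
  [[0.4,0,0],[0,0,0],1],
  [[0.3,0,0],[0,0,0],1],
  [[0.15,0,0],[0,0,0],1],
  [[0,0,0],[0,0,0],1],
])

```text
clock: 11.05
ee_pos: [0.5805, -0.0294, 0.2305]
tcp_rot: [0.739, 0.673, 0.001, -0.0]
contact_force: [0.1, 1.1, 5.3]
width: 0.111
grip_force: 40.8
```

>>> apply_moves([
  [[0.15,0,0],[0,0,0],1],
  [[0.3,0,0],[0,0,0],1],
  [[0.4,0,0],[0,0,0],1],
  [[0.4,0,0],[0,0,0],1],
  [[0.4,0,0],[0,0,0],1],
  [[0.4,0,0],[0,0,0],1],
  [[0.3,0,0],[0,0,0],1],
  [[0.15,0,0],[0,0,0],1],
  [[0,0,0],[0,0,0],1],
  [[0,0,0],[0,0,0],1],
])

```text
clock: 11.88
ee_pos: [0.5876, 0.0442, 0.2305]
tcp_rot: [0.74, 0.673, 0.001, -0.0]
contact_force: [0.5, -0.5, 4.8]
width: 0.109
grip_force: 40.8
```

```bash
cat > mark.py <<'E'
from rail import *
check(cams=('wrist','scene'),pic='sl_')
for n in ('top','scene','wrist'):
    im,d=camera(n);P=world(n,d);X=(P-m)@ex;Y=(P-m)@ey;Z=P[...,2]
    # mark: brass = high r vs b
    col=(im[...,0].astype(int)-im[...,2]>40)&(d>0)&(X>0.02)&(X<0.09)&(abs(Y-0.093)<0.04)&(Z>.15)
    rod=(d>0)&(abs(X-.05)<0.015)&(abs(Y-0.093)<0.025)&(Z>.03)&(Z<.195)
    for nm,k in(('tip',col),('rod',rod)):
        if k.sum()>3: print(n,nm,k.sum(),'X',np.median(X[k]).round(4),'Y',np.median(Y[k]).round(4),np.percentile(Y[k],[5,95]).round(4),'Z',Z[k].max().round(4))
E
python3 mark.py; python3 -c "
import cv2
b=cv2.imread('pics/sl_scene.png')[140:320,200:420];a=cv2.imread('pics/sl_wrist.png');cv2.imwrite('pics/sl.png',cv2.hconcat([cv2.resize(b,(366,300)),cv2.resize(a,(430,300))]))"
```

```text
clock 11.88 tcp in rail x,y,z -0.0004 0.0725 0.2305 F [ 0.5 -0.5  4.8]
wrist rail n 1099 x -0.0006 range [-0.0062  0.0045] slope -0.0042 at ly -0.0009 ztop 0.2176
wrist bridge 3051 dx from tcp [-0.0149 -0.0004  0.0146] y [0.0017 0.022  0.0443] z-zo [0.0028 0.0146] slope -0.017
wrist stem/leg 226 dx from tcp [-0.0151 -0.0112  0.0146] y [0.0161 0.0254 0.0259] z-zo [-0.0291 -0.0003] slope 0.296
scene rail n 358 x 0.0028 range [-0.003   0.0058] slope -0.0028 at ly 0.002 ztop 0.2169
scene bridge 311 dx from tcp [-0.0131  0.006   0.0162] y [-0.0438  0.0093  0.0433] z-zo [0.0024 0.0155] slope -0.053
scene stem/leg 88 dx from tcp [-0.0122  0.0143  0.0165] y [-0.0368  0.0116  0.0413] z-zo [-0.0297 -0.0003] slope -0.24
scene frame 517 dx from tcp [-0.002   0.002   0.0054] y [-0.03    0.0077  0.0379] z-zo [-0.1136 -0.0458] slope -0.011
scene tip 33 X 0.0527 Y 0.0956 [0.0906 0.0995] Z 0.2046
scene rod 123 X 0.0511 Y 0.0955 [0.0917 0.0988] Z 0.1949
wrist tip 393 X 0.0471 Y 0.0944 [0.0893 0.0981] Z 0.2063
wrist rod 586 X 0.047 Y 0.0945 [0.0907 0.0976] Z 0.195
```

View pics/sl.png

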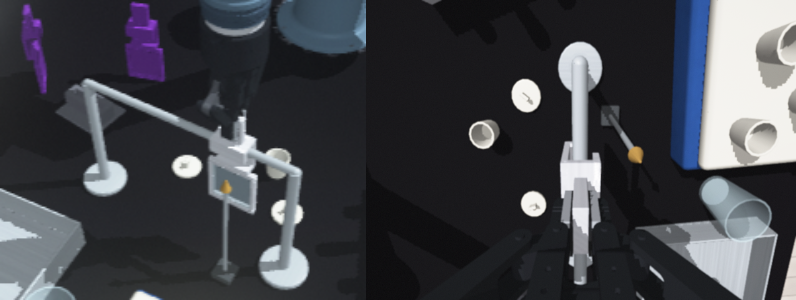

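The scene crop shows the lens hanging on the rail just right of the brass tip, with everything else undisturbed; the wrist view has the tip at about (635,155) in the composite. I slide the last 2 cm.

>>> apply_moves([
  [[0.17,0,0],[0,0,0],1],
  [[0.25,0,0],[0,0,0],1],
  [[0.17,0,0],[0,0,0],1],
  [[0.07,0,0],[0,0,0],1],
  [[0,0,0],[0,0,0],1],
  [[0,0,0],[0,0,0],1],
])

```text
clock: 12.63
ee_pos: [0.5894, 0.063, 0.2305]
tcp_rot: [0.74, 0.673, 0.0, 0.0]
contact_force: [-0.2, -2.7, 5.0]
width: 0.108
grip_force: 40.9
```

```bash
cat > ray.py <<'E'
from rail import *
def ray_hit(n,uv,X0):   # where the ray through pixel meets plane X=X0 of rail frame -> (Y,Z)
    mm=camera_model(n);K=mm['mtx'];C=np.linalg.inv(np.array(mm['view']))
    dr=C[:3,:3]@np.array([(uv[0]-K[0][2])/K[0][0],-(uv[1]-K[1][2])/K[1][1],-1]);o=C[:3,3]
    t=(X0-(o-m)@ex)/(dr@ex);p=o+t*dr-m;return (p@ey).round(4),p[2].round(4)
if __name__=='__main__':
    s=arm.sense();q=s['ee_pos']-m;print('tcp',(q@ex).round(4),(q@ey).round(4),s['ee_pos'][2].round(4))
    for n in ('scene','wrist','top'):
        im,d=camera(n);P=world(n,d);X=(P-m)@ex;Y=(P-m)@ey;Z=P[...,2]
        col=(im[...,0].astype(int)-im[...,2]>40)&(d>0)&(X>0.02)&(X<0.09)&(abs(Y-0.093)<0.04)&(Z>.17)
        v,u=np.nonzero(col)
        if len(u): print(n,'tip',len(u),ray_hit(n,(u.mean(),v.mean()),.05))
        # rod rows, silhouettes by depth
        rod=(d>0)&(abs(X-.05)<0.012)&(abs(Y-0.093)<0.025)&(Z>.06)&(Z<.18)
        v,u=np.nonzero(rod)
        if len(u)>10: print(n,'rod',len(u),ray_hit(n,(u.mean(),v.mean()),.05))
        # lens end faces / frame
        c=q@ey
        k=(d>0)&(abs(X)<0.012)&(abs(Y-c)<0.05)&(Z>.1)&(Z<.165)
        if k.sum()>20: print(n,'frame Y pct',(np.percentile(Y[k],[1,5,50,95,99])-c).round(4))
        k=(d>0)&(abs(X)<0.02)&(abs(Y-c)<0.05)&(Z>.219)&(Z<.226)
        if k.sum()>20: print(n,'hook Y pct',(np.percentile(Y[k],[1,5,50,95,99])-c).round(4))
        save('m_'+n,im)
E
python3 ray.py
```

```text
tcp -0.0004 0.0914 0.2305
scene tip 33 (np.float64(0.094), np.float64(0.1916))
scene rod 78 (np.float64(0.0947), np.float64(0.122))
scene frame Y pct [-0.0305 -0.0278  0.0073  0.0366  0.0375]
scene hook Y pct [-0.0222 -0.0211  0.0109  0.0267  0.0275]
wrist tip 389 (np.float64(0.0903), np.float64(0.1863))
wrist rod 398 (np.float64(0.0904), np.float64(0.1256))
wrist hook Y pct [0.001  0.0055 0.0174 0.0254 0.0256]
top rod 25 (np.float64(0.0928), np.float64(0.1261))
top frame Y pct [-0.0325 -0.0324 -0.0243  0.0147  0.0229]
top hook Y pct [-0.0375 -0.0224 -0.0154 -0.0046 -0.002 ]
```

>>> apply_moves([
  [[0.02,0,0],[0,0,0],1],
  [[0,0,-0.01],[0,0,0],1],
  [[0,0,0],[0,0,0],1],
  [[0,0,0],[0,0,0],0.7],
  [[0,0,0],[0,0,0],0.5],
  [[0,0,0],[0,0,0],0.4],
  [[0,0,0],[0,0,0],0.4],
  [[0,0,0],[0,0,0],0.4],
  [[0,0,0],[0,0,0],0.4],
  [[0,0,-0.2],[0,0,0],0.4],
  [[0,0,-0.5],[0,0,0],0.4],
  [[0,0,-0.7],[0,0,0],0.4],
  [[0,0,-0.7],[0,0,0],0.4],
  [[0,0,-0.7],[0,0,0],0.4],
  [[0,0,-0.2],[0,0,0],0.4],
  [[0,0,0],[0,0,0],0.4],
])

```text
clock: 14.12
ee_pos: [0.5904, 0.0637, 0.3227]
tcp_rot: [0.74, 0.673, 0.002, 0.002]
contact_force: [0.9, 0.5, -0.1]
width: 0.599
grip_force: 0.0
```

```bash
sed -i 's/^    s=arm.sense.*tcp.*$/    s=arm.sense();q=s["ee_pos"]-m;print(s["clock"],q@ey)/' ray.py; python3 ray.py
python3 - <<'E'
from rail import *
P=None
for n in ('scene','wrist'):
    im,d=camera(n);P=world(n,d);X=(P-m)@ex;Y=(P-m)@ey;Z=P[...,2]
    for lo,hi in ((.225,.265),(.222,.228),(.1,.165)):
        k=(d>0)&(abs(X)<0.03)&(abs(Y-.092)<0.045)&(Z>lo)&(Z<hi)
        if k.sum()>10: print(n,lo,k.sum(),'X',np.percentile(X[k],[1,50,99]).round(4),'Y',np.percentile(Y[k],[1,50,99]).round(4),'Z',np.percentile(Z[k],[1,99]).round(4))
plan(None,down(np.radians(13.7+90-180)),grasp=[0.4745,0.284,0.147])
E
python3 -c "
import cv2
b=cv2.imread('pics/m_scene.png')[140:320,260:480];a=cv2.imread('pics/m_wrist.png');cv2.imwrite('pics/rel.png',cv2.hconcat([cv2.resize(b,(366,300)),cv2.resize(a,(430,300))]))"
```

```text
14.1167 0.09221624760525383
scene tip 33 (np.float64(0.094), np.float64(0.1916))
scene rod 79 (np.float64(0.0948), np.float64(0.1228))
scene frame Y pct [-0.0322 -0.0296  0.0073  0.0363  0.0369]
scene hook Y pct [-0.023  -0.0215  0.008   0.0261  0.0273]
wrist tip 173 (np.float64(0.0886), np.float64(0.1761))
wrist rod 157 (np.float64(0.0885), np.float64(0.1048))
wrist frame Y pct [-0.0016 -0.0004  0.0164  0.0342  0.0344]
wrist hook Y pct [-0.0247 -0.022   0.0064  0.0239  0.025 ]
top tip 22 (np.float64(0.0942), np.float64(0.1895))
top rod 26 (np.float64(0.0931), np.float64(0.1283))
top frame Y pct [-0.0328 -0.0327 -0.0284 -0.014   0.006 ]
top hook Y pct [-0.0227 -0.0214 -0.0099  0.0153  0.0194]
scene 0.225 252 X [-0.0065  0.0028  0.0056] Y [0.0791 0.0963 0.1098] Z [0.2258 0.2635]
scene 0.222 117 X [-0.0137  0.0062  0.0157] Y [0.0698 0.0988 0.1187] Z [0.222  0.2271]
scene 0.1 534 X [0.0005 0.0049 0.0085] Y [0.0598 0.099  0.1293] Z [0.1008 0.1645]
wrist 0.225 890 X [-0.0072 -0.0019  0.0034] Y [0.0777 0.0978 0.1075] Z [0.2252 0.2643]
wrist 0.222 1504 X [-0.0156  0.0043  0.0139] Y [0.0678 0.0987 0.1172] Z [0.222  0.2253]
wrist 0.1 32 X [0.0067 0.0075 0.0077] Y [0.0908 0.1094 0.1269] Z [0.1018 0.1295]
clock 14.37 at [0.5885 0.0637 0.3188] w 0.602 F [0.4 0.1 0.4]
turn total units [-0.02  0.02 12.37]
shift (before turn) units [ 6.953 -4.462  6.359]
shift (after turn) units [-1.95333333 -8.03333333  6.35      ]
```

View pics/rel.png

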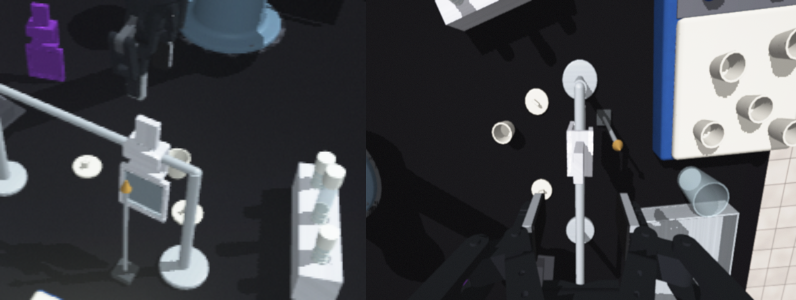

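The lens hangs on the rail centred on the post: in the scene crop it is behind the tip at (125,187), and by the measurements both are at rail y ≈ 0.093. Next I turn and move over the tall tube.

>>> apply_moves([
  [[0,0,0],[0,0,-0.5],0.2],
  [[0,0,0],[0,0,-0.98],0],
  [[0,0,0],[0,0,-0.98],0],
  [[0,0,0],[0,0,-0.98],0],
  [[0,0,0],[0,0,-0.98],0],
  [[0,0,0],[0,0,-0.98],0],
  [[0,0,0],[0,0,-0.98],0],
  [[0,0,0],[0,0,-0.98],0],
  [[0,0,0],[0,0,-0.98],0],
  [[0,0,0],[0,0,-0.98],0],
  [[0,0,0],[0,0,-0.98],0],
  [[0,0,0],[0,0,-0.98],0],
  [[0,0,0],[0,0,-0.98],0],
  [[0,0,0],[0,0,-0.98],0],
  [[0,0,0],[0,0,-0.98],0],
  [[0,0,0],[0,0,-0.98],0],
  [[0,0,0],[0,0,-0.98],0],
  [[0,0,0],[0,0,-0.98],0],
  [[0,0,0],[0,0,-0.98],0],
  [[0,0,0],[0,0,-0.92],0],
])

```text
clock: 16.03
ee_pos: [0.5886, 0.0637, 0.3191]
tcp_rot: [-0.122, 0.993, 0.0, -0.001]
contact_force: [-1.2, -0.1, -0.4]
width: 1.002
grip_force: 0.0
```

Run:
```python
from look import *
plan([0.4745,0.284,0.28],down(np.radians(103.7)))
print(arm.sense()['joints'].round(3))
```

```text
clock 16.03 at [0.5886 0.0637 0.3191] w 1.002 F [-1.2 -0.1 -0.4]
turn total units [ 0.   -0.02  0.06]
shift (before turn) units [1.906 8.047 1.312]
shift (after turn) units [1.95666667 8.03666667 1.30333333]
[ 1.000e-03  4.200e-01  3.710e-01  1.524e+00 -0.000e+00 -2.440e-01]
```

>>> apply_moves([
  [[0.1,0.4,0.06],[0,0,0.06],0],
  [[0.2,0.8,0.13],[0,0,0],0],
  [[0.2,0.85,0.14],[0,0,0],0],
  [[0.2,0.85,0.14],[0,0,0],0],
  [[0.2,0.85,0.14],[0,0,0],0],
  [[0.2,0.85,0.14],[0,0,0],0],
  [[0.2,0.85,0.14],[0,0,0],0],
  [[0.2,0.85,0.14],[0,0,0],0],
  [[0.2,0.8,0.13],[0,0,0],0],
  [[0.2,0.65,0.1],[0,0,0],0],
  [[0.08,0.3,0.04],[0,0,0],0],
  [[0,0,0],[0,0,0],0],
  [[0,0,0],[0,0,0],0],
])

```text
clock: 17.12
ee_pos: [0.4749, 0.2847, 0.281]
tcp_rot: [-0.117, 0.993, -0.0, -0.0]
contact_force: [-0.6, -0.9, 0.1]
width: 0.999
grip_force: 0.0
```

Run:
```python
from look import *
plan([0.4745,0.284,0.28],down(np.radians(103.7)))
im,d=camera('wrist');P=world('wrist',d);save('tube',im)
for lo,hi in((.15,.17),(.1,.125)):
    k=(d>0)&(abs(P[...,0]-.475)<.1)&(abs(P[...,1]-.285)<.06)&(P[...,2]>lo)&(P[...,2]<hi)
    n,lab,st,ce=cv2.connectedComponentsWithStats(k.astype(np.uint8))
    for i in range(1,n):
        if st[i,4]>30:
            q=np.ascontiguousarray(P[lab==i].astype(np.float32)); top=q[q[:,2]>np.percentile(q[:,2],60)-.002]
            (cx,cy),r=cv2.minEnclosingCircle(np.ascontiguousarray(top[:,:2]));print(lo,st[i,4],'circle',round(cx,4),round(cy,4),round(r,4),'z',q[:,2].max().round(4),ce[i].round())
```

```text
clock 17.12 at [0.4749 0.2847 0.281 ] w 0.999 F [-0.6 -0.9  0.1]
turn total units [-0.01 -0.01 -0.05]
shift (before turn) units [ 0.019 -0.021  0.034]
shift (after turn) units [ 0.02       -0.02        0.03333333]
0.15 701 circle 0.4728 0.2825 0.0126 z 0.1634 [317. 192.]
0.1 583 circle 0.4099 0.2674 0.0125 z 0.1183 [317. 111.]
0.1 111 circle 0.4682 0.2819 0.0098 z 0.1248 [318. 171.]
0.1 513 circle 0.5356 0.2979 0.0124 z 0.1182 [318. 238.]
```

View pics/tube.png

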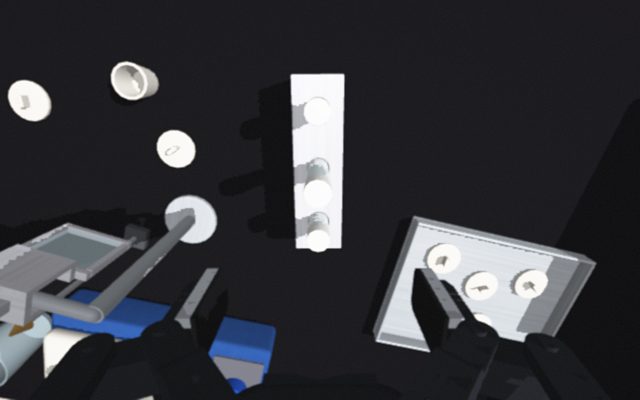

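The wrist view shows the tall tube in the middle of the row at (317,192), centred between the open fingers, with the short ones at (317,111) and (318,238). I go down and grasp it.

>>> apply_moves([
  [[0.06,-0.04,0.4],[0,0,-0.05],0],
  [[0,0,0.6],[0,0,0],0],
  [[0,0,0.7],[0,0,0],0],
  [[0,0,0.7],[0,0,0],0],
  [[0,0,0.7],[0,0,0],0],
  [[0,0,0.7],[0,0,0],0],
  [[0,0,0.7],[0,0,0],0],
  [[0,0,0.7],[0,0,0],0],
  [[0,0,0.6],[0,0,0],0],
  [[0,0,0.33],[0,0,0],0],
  [[0,0,0],[0,0,0],0],
  [[0,0,0],[0,0,0],0],
])

```text
clock: 18.17
ee_pos: [0.4742, 0.2824, 0.0976]
tcp_rot: [-0.119, 0.993, -0.0, -0.0]
contact_force: [-0.4, -0.3, -0.5]
width: 1.004
grip_force: 0.0
```

>>> apply_moves([
  [[0,0,0],[0,0,0],1],
  [[0,0,0],[0,0,0],1],
  [[0,0,0],[0,0,0],1],
  [[0,0,0],[0,0,0],1],
  [[0,0,0],[0,0,0],1],
  [[0,0,0],[0,0,0],1],
  [[0,0,0],[0,0,0],1],
], squeeze=40)

```text
clock: 18.75
ee_pos: [0.4743, 0.2834, 0.0981]
tcp_rot: [-0.119, 0.993, 0.0, 0.001]
contact_force: [0.4, -0.5, 3.4]
width: 0.25
grip_force: 45.2
```

>>> apply_moves([
  [[0,0,-0.1],[0,0,0],1],
  [[0,0,-0.2],[0,0,0],1],
  [[0,0,-0.3],[0,0,0],1],
  [[0,0,-0.4],[0,0,0],1],
  [[0,0,-0.5],[0,0,0],1],
  [[0,0,-0.5],[0,0,0],1],
  [[0,0,-0.6],[0,0,0],1],
  [[0,0,-0.6],[0,0,0],1],
  [[0,0,-0.6],[0,0,0],1],
  [[0,0,-0.5],[0,0,0],1],
  [[0,0,-0.4],[0,0,0],1],
  [[0,0,0],[0,0,0],1],
])

```text
clock: 19.75
ee_pos: [0.4751, 0.2839, 0.242]
tcp_rot: [-0.119, 0.993, 0.001, 0.002]
contact_force: [0.7, 1.0, -1.2]
width: 0.245
grip_force: 45.5
```

```bash
cat > goal.py <<'E'
from rail import *
# final: tube leaning toward robot in vertical plane at azimuth az; tool z = (cos az, sin az,-1)/sqrt2
def goal(az,tiltdeg=45,L=0.056,yl=0.0925,gap=0.08,roll=0.0):
    t=np.radians(tiltdeg);h=np.array([np.cos(az),np.sin(az),0])
    z=h*np.sin(t)-np.array([0,0,1])*np.cos(t); y=np.array([-np.sin(az),np.cos(az),0])
    R=Rn.from_matrix(np.stack([np.cross(y,z),y,z],1))*Rn.from_rotvec([0,0,roll])
    sc=m-gap*ex+yl*ey+np.array([0,0,0.132])
    grasp=sc-L*z
    tcp=grasp+z*(-arm.tcp_to_grasp)
    return sc,tcp,R
E
python3 - <<'E'
from goal import *
s=arm.sense();print(s['joints'].round(3),s['ee_pos'].round(4),s['clock'])
az=np.radians(0)
sc,tcp,R=goal(az);print(sc.round(4),tcp.round(4))
plan(tcp,R)
plan(tcp+[-0.10,0.0,0.06],down(np.pi/2))
im,d=camera('scene');save('lift',im)
print([(round(r['score'],2),np.round(r['location'],4).tolist()) for t in ('tall_tube','scale') for r in pinpoint('scene',t)[:2]])
E
```

```text
[0.424 0.326 0.034 1.274 0.    0.185] [0.4751 0.2839 0.242 ] 19.75
[0.5102 0.0717 0.132 ] [0.4839 0.0717 0.1584]
clock 19.75 at [0.4751 0.2839 0.242 ] w 0.245 F [ 0.7  1.  -1.2]
turn total units [ 0.96 -7.77  2.26]
shift (before turn) units [ 1.405 -6.944  2.771]
shift (after turn) units [ 1.76333333 -7.07333333  2.17666667]
clock 19.75 at [0.4751 0.2839 0.242 ] w 0.245 F [ 0.7  1.  -1.2]
turn total units [0.02 0.05 2.39]
shift (before turn) units [ 4.633 -6.152  0.756]
shift (after turn) units [ 3.04       -7.07333333  0.78666667]
[(0.75, [0.4728, 0.2831, 0.1513]), (0.53, [0.6391, 0.0603, 0.0039]), (0.86, [0.4759, 0.2858, 0.2028])]
```

>>> apply_moves([
  [[0.2,-0.35,-0.05],[0,0,0],1],
  [[0.4,-0.7,-0.05],[0,0,0],1],
  [[0.4,-0.7,-0.05],[0,0,0],1],
  [[0.4,-0.7,-0.05],[0,0,0],1],
  [[0.4,-0.7,-0.05],[0,0,0],1],
  [[0.4,-0.7,-0.05],[0,0,0],1],
  [[0.35,-0.7,0],[0,0,0],1],
  [[0.2,-0.4,0],[0,0,0],1],
  [[0,0,0],[0.37,-0.32,0],1],
  [[0,0,0],[0.74,-0.65,0],1],
  [[0,0,0],[0.74,-0.65,0],1],
  [[0,0,0],[0.74,-0.65,0],1],
  [[0,0,0],[0.74,-0.65,0],1],
  [[0,0,0],[0,0,0],1],
])

```text
clock: 21.07
ee_pos: [0.4239, 0.1191, 0.244]
tcp_rot: [-0.119, 0.969, -0.147, 0.161]
contact_force: [-1.0, 0.1, -1.4]
width: 0.251
grip_force: 46.0
```

```bash
cat >> goal.py <<'E'
def towards(az,tiltdeg=45): # minimal rotation of present tool to the lean
    s=arm.sense();R0=Rn.from_quat(s['tcp_rot']);t=np.radians(tiltdeg)
    z=np.array([np.cos(az)*np.sin(t),np.sin(az)*np.sin(t),-np.cos(t)]);z0=R0.apply([0,0,1])
    ax=np.cross(z0,z);a=np.arcsin(min(1,np.linalg.norm(ax)));ax/=np.linalg.norm(ax)+1e-12
    return Rn.from_rotvec(ax*a)*R0
E
python3 - <<'E'
from goal import *
s=arm.sense();print(s['joints'].round(3),Rn.from_quat(s['tcp_rot']).apply([0,0,1]).round(3))
az=np.radians(-35);R=towards(az);plan(goal(az)[1],R)
E
```

```text
[ 0.384 -0.093 -0.53   0.885 -0.368  0.093] [ 0.348 -0.247 -0.904]
clock 21.07 at [0.4239 0.1191 0.244 ] w 0.251 F [-1.   0.1 -1.4]
turn total units [ 2.58 -2.28  0.  ]
shift (before turn) units [-0.894 -0.468  3.597]
shift (after turn) units [-0.05333333  0.48333333  3.70333333]
```

>>> apply_moves([
  [[-0.08,-0.04,0.25],[0,0,0],1],
  [[-0.14,-0.07,0.5],[0,0,0],1],
  [[-0.14,-0.07,0.5],[0,0,0],1],
  [[-0.14,-0.07,0.5],[0,0,0],1],
  [[-0.14,-0.07,0.5],[0,0,0],1],
  [[0,0,0],[0.64,-0.57,0],1],
  [[0,0,0],[0.64,-0.57,0],1],
  [[0,0,0],[0.64,-0.57,0],1],
  [[0,0,0],[0.64,-0.57,0],1],
  [[0,0,0],[0,0,0],1],
  [[0,0,0],[0,0,0],1],
])

```text
clock: 21.98
ee_pos: [0.4714, 0.0984, 0.1934]
tcp_rot: [-0.111, 0.918, -0.255, 0.283]
contact_force: [-0.2, -0.7, -0.1]
width: 0.251
grip_force: 46.1
```

Run:
```python
from goal import *
s=arm.sense();print(s['joints'].round(3),Rn.from_quat(s['tcp_rot']).apply([0,0,1]).round(3))
az=np.radians(-35);R=towards(az);plan(goal(az)[1],R)
im,d=camera('scene')
print([(t,round(r['score'],2),np.round(r['location'],4).tolist()) for t in ('tall_tube','scale','lens_center') for r in pinpoint('scene',t)[:3]])
```

```text
[ 0.481 -0.038 -0.817  0.364 -0.676  0.088] [ 0.577 -0.404 -0.71 ]
clock 21.98 at [0.4714 0.0984 0.1934] w 0.251 F [-0.2 -0.7 -0.1]
turn total units [ 0.03 -0.03  0.  ]
shift (before turn) units [0.207 0.258 1.315]
shift (after turn) units [0.21       0.26       1.31333333]
[('tall_tube', 0.67, [0.6277, -0.4238, -0.0048]), ('tall_tube', 0.57, [0.5215, 0.065, 0.1285]), ('scale', 0.88, [0.4964, 0.085, 0.1641]), ('lens_center', 0.74, [0.5934, 0.0605, 0.1326]), ('lens_center', 0.68, [0.4068, -0.4244, 0.0342])]
```

>>> apply_moves([
  [[0.04,0.05,0.25],[0,0,0],1],
  [[0.06,0.08,0.35],[0,0,0],1],
  [[0.06,0.08,0.35],[0,0,0],1],
  [[0.05,0.05,0.3],[0,0,0],1],
  [[0,0,0],[0,0,0],1],
  [[0,0,0],[0,0,0],1],
  [[0,0,0],[0,0,0],1],
])

```text
clock: 22.77
ee_pos: [0.4888, 0.0883, 0.1623]
tcp_rot: [-0.11, 0.917, -0.255, 0.286]
contact_force: [-0.1, -0.1, -0.6]
width: 0.251
grip_force: 46.1
```

```bash
python3 - <<'E'
from goal import *
s=arm.sense();print(s['joints'].round(3),Rn.from_quat(s['tcp_rot']).apply([0,0,1]).round(3))
az=np.radians(-35);R=towards(az);print(goal(az)[0]);plan(goal(az,L=.058)[1],R)
for n in('scene','top'):
    im,d=camera(n);save('fin_'+n,im)
    print(n,[(t,round(r['score'],2),np.round(r['location'],4).tolist()) for t in ('tall_tube','scale','lens_center','lens_hook','mark') for r in pinpoint(n,t)[:2]])
E
python3 -c "
import cv2
b=cv2.imread('pics/fin_scene.png')[130:310,260:480];a=cv2.imread('pics/fin_top.png')[120:280,150:450];cv2.imwrite('pics/fin.png',cv2.hconcat([cv2.resize(b,(366,300)),cv2.resize(a,(430,300))]))"
```

```text
[ 0.437  0.019 -0.87   0.215 -0.658  0.036] [ 0.581 -0.404 -0.707]
[0.51023472 0.0717423  0.132     ]
clock 22.77 at [0.4888 0.0883 0.1623] w 0.251 F [-0.1 -0.1 -0.6]
turn total units [ 0.01  0.02 -0.  ]
shift (before turn) units [0.083 0.029 0.041]
shift (after turn) units [0.08333333 0.03       0.04      ]
scene [('scale', 0.58, [0.5132, 0.0756, 0.1319]), ('lens_center', 0.9, [0.4066, -0.4248, 0.0373]), ('lens_center', 0.6, [0.3209, -0.2575, 0.0368]), ('lens_hook', 0.97, [0.4107, -0.4229, 0.1133]), ('lens_hook', 0.86, [0.5921, 0.0627, 0.2123]), ('mark', 0.6, [0.6403, 0.0588, 0.002])]
top [('tall_tube', 0.71, [0.5396, 0.0496, 0.0919]), ('scale', 0.47, [0.5087, 0.0719, 0.1327]), ('lens_center', 0.87, [0.592, 0.0621, 0.1324]), ('lens_center', 0.8, [0.4106, -0.4235, 0.0358]), ('lens_hook', 0.83, [0.3126, -0.2555, 0.1171]), ('mark', 0.64, [0.6384, 0.0598, -0.0035])]
```

View pics/fin.png

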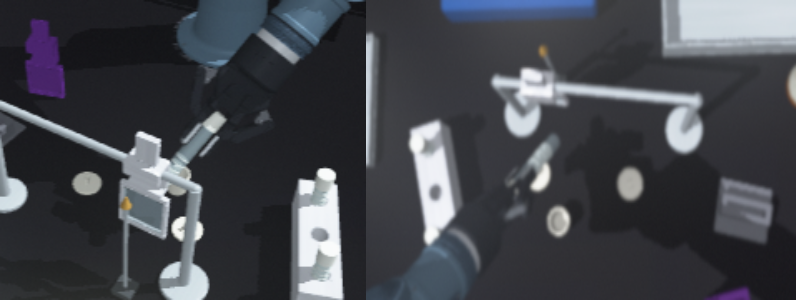

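The final view shows the lens hanging at the post and the tube leaning about 45° behind it, clear of lens and rail. The block holds only the two short tubes, and the bystanders are in place. I make one small correction and hand in.

>>> apply_moves([
  [[0.06,0.03,0.03],[0,0,0],1],
  [[0,0,0],[0,0,0],1],
  [[0,0,0],[0,0,0],1],
  [[0,0,0],[0,0,0],1],
  [[0,0,0],[0,0,0],1],
  [[0,0,0],[0,0,0],1],
])

```text
clock: 23.87
ee_pos: [0.4872, 0.0881, 0.1595]
tcp_rot: [-0.111, 0.917, -0.255, 0.286]
contact_force: [-0.3, -0.2, -1.8]
width: 0.25
grip_force: 46.1
```

Run:
```python
from goal import *
plan(goal(np.radians(-35),L=.058)[1])
print(arm.hand_in())
```

```text
clock 23.87 at [0.4872 0.0881 0.1595] w 0.25 F [-0.3 -0.2 -1.8]
turn total units [0. 0. 0.]
shift (before turn) units [-0.007 -0.017  0.004]
shift (after turn) units [-0.00666667 -0.01666667  0.00333333]
the job is handed in; nothing more can be done
None
```

The job is handed in at 23.9 s: the lens hangs freely on the rail, within about 1 mm of the index post, and the arm still holds the tall tube about 8 cm from the glass, cap up and leaning about 45°, its scale behind the lens's middle; `arm.hand_in()` returned no verdict.

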